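# Run the tap down in the six-sided nut

## Robot

A 7-joint arm with a two-finger parallel gripper is mounted at the origin on the work surface. World frame = base frame: x ahead of the robot, y to its left, z up, the work surface at z = 0. Lengths are in mm, angles in rad, forces in N, time in s.
With the tool pointing down it reaches from about 400 to 900 mm from the base axis. Payload 5.5 kg.
Tool frame: the origin (TCP) lies on the mounting face of the last link; the fingertips stand 173 mm ahead of it and the grasp point (between the pads) lies 155 mm ahead of it (arm.tip_reach is the distance from the TCP to the fingertips, in mm); y points along the fingers, z is the direction in which the jaws open and shut, and the axes are right-handed (so a half turn about y gives the same grasp; the last joint's range is limited). The gripper opens to 85 mm and grips with 20 to 120 N. Pads are 22 mm wide; open, the fingers measure 114 mm over their backs; the gripper's body (76 mm by 85 mm) begins 54 mm behind the grasp point. The pads swing forward as they close: fully open they stand 13 mm farther back than shut.
Start: joints at [-0.961, 0.501, -0.427, 1.55, 0.221, 1.138, -0.21], TCP at [220.896, 611.311, 404.71] pointing down, gripper open.
Joint ranges: [-2.88, 2.88], [-0.31, 2.03], [-1.54, 1.56], [0.2, 2.42], [-1.41, 4.55], [0.19, 2.02], [-2.57, 2.57]. Speed limits (rad/s): [2.57, 2.57, 3.14, 3.14, 3.14, 3.14, 3.14].

## Interface

Orientations are given as a rotation vector (axis times angle).
In Python, from station import arm gives the robot as it stands.
- The arm moves only by the tool apply_moves, never from a script. Its argument "series" is one flat list of numbers, 6 for each row, row after row: the shift along the tool's x, y, z in mm, then the turn, a rotation vector about the tool's x, y, z in rad. In form: [dx, dy, dz, ax, ay, az, dx, dy, dz, ax, ay, az, ...]. A call has exactly 8 rows; each row is the pose to reach, as a shift and turn from the pose commanded when the call began, along the tool's axes at that moment; what a row does not reach only later rows make up. A row lasts 1/12 s, in which the tool goes at most 41.7 mm and 7.16 degrees, less where a joint would pass 70% of its speed; a pose out of reach is approached as far as the arm can. A call with a gripper value outside its range is refused whole. "grip" is the closure, from 0 (fully open) to 1 (shut), set as the call begins (left out, the last holds). The fingers move at their own pace and stop on an object; the grip force is fixed at half the most. Time passes only in rows, so rows that repeat a pose let the fingers close, or fill a call up. It gives the time, the measured TCP pose, the force and the opening at its end, in the units of the state.
- arm.read_state(): the state, without advancing time (a new reading comes with each control period).
- arm.snapshot(name): name is "scene" or "side" or "wrist"; returns a dict with "pixels" (400x640x3 uint8, red, green, blue), "K" (3x3 intrinsics, pixels), "k1" (the pictures are not rectified: a ray, as slopes to the right and down, at radius r is drawn at 1 + k1 r^2 times it, then the intrinsics apply), "rvec" (rotation vector, rad) and "tvec" (3), from world to camera coordinates, as OpenCV has them. Camera axes: x right, y down, z forward; pixel columns grow to the right and rows downward; lengths in mm; the calibration is good to about 2 mm. A picture is of the moment at which its call begins. There is no depth.
- arm.hand_in(): hands the job in, once; it reports no verdict.
The state is a dict: "t": time; "joint_pos": joint angles; "joint_velocities": joint speeds; "tau": joint torques, N m; "tool_pos": TCP position; "tcp_rot": TCP orientation; "contact_force": force on the tool from outside, world axes, zero at the start; "ft_torque": the same for the moment, N m; "grip_width": opening from 0.0 (shut) to 1.0 (fully open).
Only numpy, scipy, OpenCV 4.12 (cv2) and the standard library are available. Lean on these libraries where they do the work, as an engineer would, in place of code of your own. Each camera call takes 0.05 s, during which the arm holds its last target.

## Task

Run the cranked tap down into the six-sided wooden nut to clear out its thread: by its crank, half a turn clockwise, a quarter turn back, half a turn on, a quarter back and a last half turn, pausing for a moment at each change of direction, so that the stop collar finishes fully down on the nut. Then let go of the crank. Leave the tap in the round boss alone.

Things in the scene. Friction and masses are not known exactly. Their poses are not given: they have to be found in the camera images.
- nut_tap (a joint): Turn of the tap in the SIX-SIDED pale wooden nut (94 mm across flats, 40 mm tall, on a green eight-sided base; nut top 62 mm above the table). rad: 0 at the start (cannot go below), clockwise from above positive; hard stop at one full turn, 6.3, stop collar on the nut. It feeds down 10 mm per turn, up when turned back. Stiff (about 2 N at the knob); stays where left.
- nut_knob_mid (a point): Centre of that tap's dark wooden crank knob: upright, round, 25 mm diameter, 54 mm tall (27 mm above and below this point), spinning freely on its pin, so it can be held from above and led round without turning the wrist. Circles the tap's axis at 65 mm radius; 142 mm above the table at the start. The crank arm under it (16 mm wide) has its top 28 mm below this point.
- nut_hub_top (a point): On the upright, fixed axis of that tap, at the top face of its steel hub (30 mm diameter): centre of the knob's circle, 24 mm below the knob's centre. 118 mm above the table at the start, 108 mm when fully down.
- boss_tap (a joint): Turn of the other, identical cranked tap, which stands in the ROUND pale wooden boss (80 mm diameter, 40 mm tall) on a like base. rad, 0 at the start, clockwise positive. To be left alone.
Things that resemble listed ones, but are neither listed nor needed, are in the scene too. What is shaped like the part that bears boss_tap but blue or purple is not meant.

How it is judged:
By the outcome, as a careful person would: the job done as asked, in the order asked, and still so for the second after the job is handed in, with the robot touching nothing.
It also fails if it takes over 54 s, if anything falls off the work surface, if the arm or the gripper's body presses on something with over 40 N, if the wrist force passes 120 N, or if a joint passes its speed limit or range.

## Working session

There is one attempt and no reset: what is moved stays moved. The work goes in short steps, Python scripts to look and compute and a tool call to move; the robot and the scene stay as the last step left them, time stands still between calls to the robot, and variables do not carry over. Pictures are saved under pics/ and viewed, and the job is handed in when it is done.

Besides the shell and the picture viewer there is one more tool, called after "Request:" as name(argument=value, ...), one argument or row to a line, values as JSON. apply_moves: Moves the arm, as the interface text tells. Its arguments: {"type":"object","properties":{"series":{"type":"array"},"grip":{"type":"number"}},"required":["series"]}

```bash
mkdir -p pics; ls; python3 - <<'E'
from station import arm
import cv2
print(arm.read_state())
for n in ("scene","side","wrist"):
    s=arm.snapshot(n); cv2.imwrite(f"pics/{n}0.png",s["pixels"][:,:,::-1]); print(n,s["K"],s["k1"],s["rvec"],s["tvec"])
E
```

```text
pics
{'t': 0.0, 'joint_pos': array([-0.96078408,  0.50184111, -0.42678534,  1.55148623,  0.22080898,
        1.13829681, -0.21028842]), 'joint_velocities': array([ 0.00038836, -0.00088749,  0.00011421, -0.00079475, -0.00020665,
       -0.00032148,  0.00036679]), 'tau': array([-2.98468412e-04, -5.69506967e+01, -5.81617802e+00, -2.80945319e+01,
        1.07750326e-02,  1.18148391e-02,  1.26118022e-05]), 'tool_pos': array([220.86556867, 610.93174553, 403.64764828]), 'tcp_rot': array([-1.5555555 ,  0.27246177, -0.27184703]), 'contact_force': array([0.76866896, 1.22756165, 0.25265172]), 'ft_torque': array([-0.02305527, -0.02303449, -0.00644906]), 'grip_width': 0.9985011411977422}
scene [[418.52267529   0.         319.57818657]
 [  0.         418.52267529 191.99775451]
 [  0.           0.           1.        ]] -0.01503073547130906 [ 2.07336926  0.93220193 -0.44461042] [-175.72238405 -161.26084511 1440.65944902]
side [[411.17144383   0.         324.83755057]
 [  0.         411.17144383 191.9420962 ]
 [  0.           0.           1.        ]] 0.03126678174614554 [ 2.23664921 -0.71081759  0.29002019] [-404.03122508  181.22051538 1174.52976678]
wrist [[301.61142097   0.         316.24249088]
 [  0.         301.61142097 196.20006041]
 [  0.           0.           1.        ]] -0.034833216241945665 [-2.34080795 -1.64298188 -0.27009209] [-648.52107996  -42.10087322  379.59115771]
```

View pics/scene0.png

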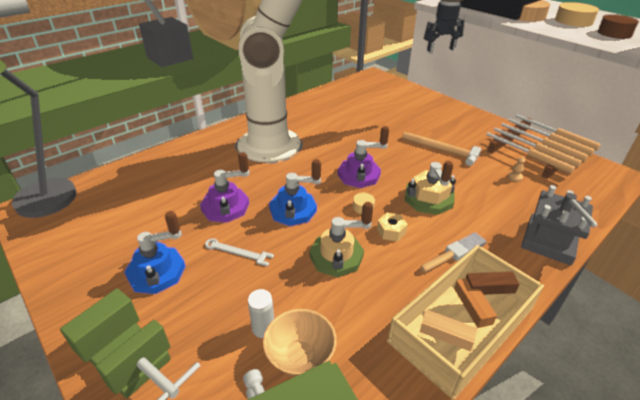

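View pics/side0.png

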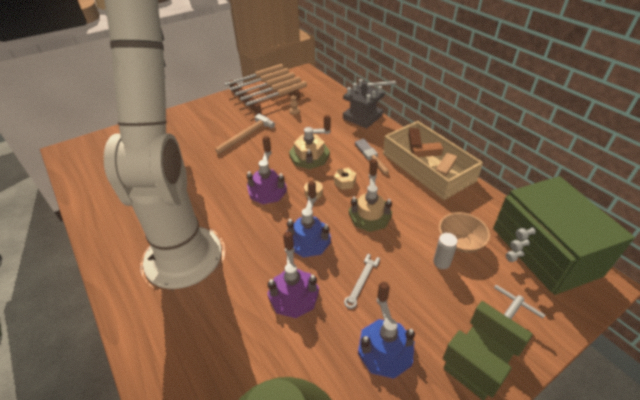

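View pics/wrist0.png

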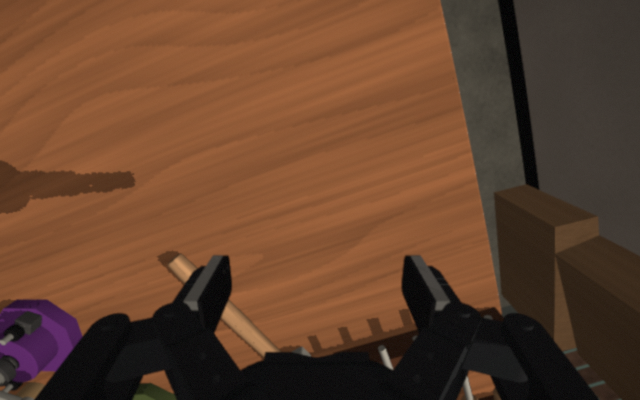

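The scene picture shows two pale parts on green bases, at (337,245) and (432,190). There are also four decoys on blue and purple bases, at (292,200), (154,265), (359,167) and (224,200). I'll crop the two green ones in both views.

```bash
python3 - <<'E'
import cv2,numpy as np
a=cv2.imread("pics/scene0.png");b=cv2.imread("pics/side0.png")
def c(im,x,y,r=38): return cv2.resize(im[y-r:y+r,x-r:x+r],(380,290) if 0 else (290,290),interpolation=cv2.INTER_CUBIC)
cv2.imwrite("pics/crop0.png",np.vstack([np.hstack([c(a,345,238),c(a,432,185)]),np.hstack([c(b,372,200),c(b,312,142)])]))
E
```

```text
(no output)
```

View pics/crop0.png

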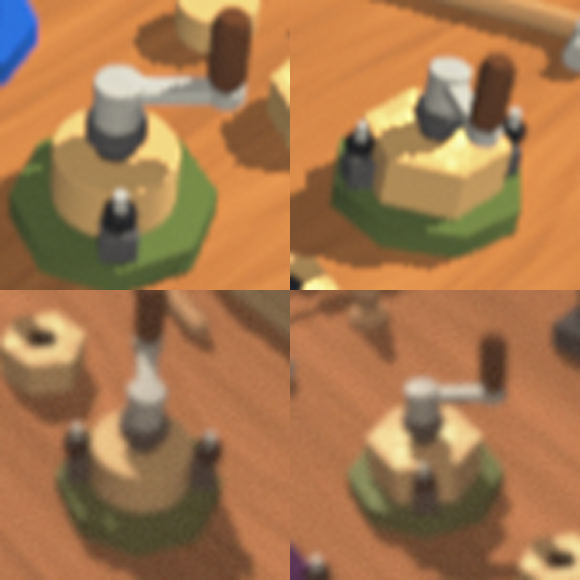

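The two crops in the right column, scene (432,190) and side (312,142), show the six-sided nut. The left column, scene (337,245), is the round boss. Next I'll measure the nut's hub top and knob.

```bash
cat > h.py <<'E'
import cv2,numpy as np
from scipy.spatial.transform import Rotation as R
def ray(s,p):
    K=s["K"];k=s["k1"]
    u=cv2.undistortPoints(np.array([[p]],float),K,np.array([k,0,0,0,0.]))[0,0]
    Rm=R.from_rotvec(s["rvec"]).as_matrix()
    return -Rm.T@s["tvec"], Rm.T@np.array([u[0],u[1],1])
def plane(s,p,z):
    o,d=ray(s,p); return o+d*(z-o[2])/d[2]
def tri(s1,p1,s2,p2):
    A=np.zeros((3,3));b=np.zeros(3)
    for s,p in((s1,p1),(s2,p2)):
        o,d=ray(s,p);d=d/np.linalg.norm(d);M=np.eye(3)-np.outer(d,d);A+=M;b+=M@o
    return np.linalg.solve(A,b)
def proj(s,P):
    return cv2.projectPoints(np.array([P],float),np.array(s["rvec"],float),np.array(s["tvec"],float),s["K"],np.array([s["k1"],0,0,0,0.]))[0].ravel()
E
python3 - <<'E'
from station import arm
from h import *
np.set_printoptions(precision=1,suppress=True)
a=arm.snapshot("scene");b=arm.snapshot("side")
for n,pa,pb,z in(("hub",(435.4,165.9),(308.3,129.7),118),("knob",(446.9,171.9),(327.2,123.4),142),("bosshub",(338,224),(374.5,192),118),("bossknob",(367,213),(373,171),142)):
    print(n,plane(a,pa,z),plane(b,pb,z),tri(a,pa,b,pb))
st=arm.read_state();print(R.from_rotvec(st["tcp_rot"]).as_matrix())
w=arm.snapshot("wrist");Rm=R.from_rotvec(w["rvec"]).as_matrix();print("cam",-Rm.T@w["tvec"],Rm)
E
```

```text
hub [544.9 171.2 118. ] [541.2 165.5 118. ] [544.1 171.3 115.7]
knob [599.1 138.8 142. ] [595.4 129.3 142. ] [599.2 136.4 140. ]
bosshub [ 538.5 -190.4  118. ] [ 525.  -206.3  118. ] [ 534.5 -191.5  109.1]
bossknob [ 573.7 -134.4  142. ] [ 561.8 -152.9  142. ] [ 571.6 -137.4  134.7]
[[ 0.9 -0.   0.3]
 [-0.3 -0.   0.9]
 [-0.  -1.  -0. ]]
cam [143.3 638.6 372.4] [[ 0.3  0.9 -0. ]
 [ 0.9 -0.3  0.3]
 [ 0.3 -0.1 -0.9]]
```

```bash
cat >> h.py <<'E'
def totool(st,dw):
    return R.from_rotvec(st["tcp_rot"]).as_matrix().T@np.array(dw,float)
E
python3 - <<'E'
from station import arm
from h import *
np.set_printoptions(precision=2,suppress=True)
st=arm.read_state();M=R.from_rotvec(st["tcp_rot"]).as_matrix();print(M)
d=np.array([599,137,404.7])-[220.896,611.311,404.71]
print(M.T@d)
E
```

```text
[[ 0.94 -0.    0.34]
 [-0.34 -0.    0.94]
 [-0.   -1.   -0.  ]]
[ 516.8     0.2  -317.57]
```

Request:
apply_moves(
  series=[10,0,-6,0,0,0,30,0,-18,0,0,0,55,0,-34,0,0,0,80,0,-49,0,0,0,105,0,-65,0,0,0,130,0,-80,0,0,0,155,0,-95,0,0,0,180,0,-111,0,0,0],
  grip=0,
)

```text
t: 0.97
tool_pos: [353.7, 443.7, 404.9]
tcp_rot: [-1.554, 0.272, -0.273]
contact_force: [-0.3, -0.6, -0.7]
grip_width: 1.001
```

Request:
apply_moves(
  series=[25,0,-15,0,0,0,50,0,-31,0,0,0,75,0,-46,0,0,0,100,0,-61,0,0,0,125,0,-77,0,0,0,150,0,-92,0,0,0,175,0,-108,0,0,0,200,0,-123,0,0,0],
)

```text
t: 1.63
tool_pos: [499.5, 259.7, 404.9]
tcp_rot: [-1.554, 0.272, -0.273]
contact_force: [0.0, -0.1, 0.4]
grip_width: 1.0
```

Request:
apply_moves(
  series=[25,0,-15,0,0,0,50,0,-31,0,0,0,75,0,-46,0,0,0,95,0,-58,0,0,0,112,0,-69,0,0,0,126,0,-77,0,0,0,134,0,-82,0,0,0,137,0,-84,0,0,0],
)

```text
t: 2.3
tool_pos: [599.8, 133.9, 404.6]
tcp_rot: [-1.554, 0.274, -0.275]
contact_force: [-0.7, -0.1, -0.4]
grip_width: 0.999
```

```bash
python3 - <<'E'
from station import arm
from h import *
np.set_printoptions(precision=2,suppress=True)
s=arm.snapshot("wrist");cv2.imwrite("pics/wrist1.png",s["pixels"][:,:,::-1])
st=arm.read_state();print(st)
for P in((544,170,118),(599,137,142)): print(proj(s,P))
E
```

```text
{'t': 2.35, 'joint_pos': array([-0.1 ,  0.41, -0.22,  1.65,  0.1 ,  1.09,  0.88]), 'joint_velocities': array([-0.02, -0.01, -0.02,  0.01, -0.  , -0.  , -0.02]), 'tau': array([ -0.89, -53.48,  -3.25, -27.8 ,  -0.18,   0.06,   0.05]), 'tool_pos': array([599.57, 134.6 , 404.55]), 'tcp_rot': array([-1.55,  0.27, -0.27]), 'contact_force': array([ 0.14,  0.14, -1.07]), 'ft_torque': array([-0.09, -0.01,  0.04]), 'grip_width': 1.0014138595644069}
[335.02 116.22]
[320.28 198.38]
```

View pics/wrist1.png

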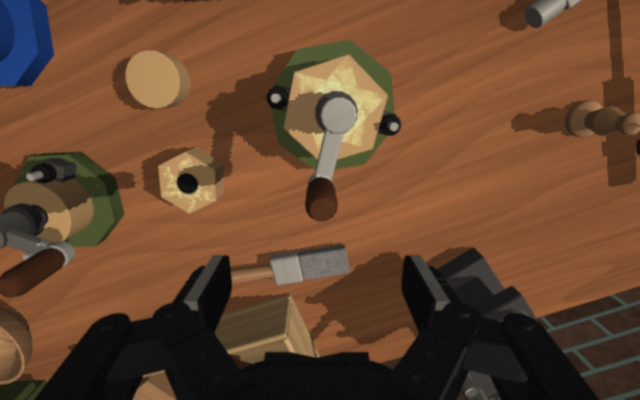

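The wrist view confirms the six-sided nut, with its hub at about (339,114) and its dark knob at about (321,198). I'll refine both from masks.

```bash
python3 - <<'E'
from station import arm
from h import *
np.set_printoptions(precision=1,suppress=True)
s=arm.snapshot("wrist");im=s["pixels"]
c=cv2.resize(im[80:230,270:410],None,fx=4,fy=4,interpolation=cv2.INTER_CUBIC)[:,:,::-1]
hsv=cv2.cvtColor(im,cv2.COLOR_RGB2HSV)
grey=((hsv[...,1]<60)&(hsv[...,2]>100)).astype(np.uint8)
m=np.zeros_like(grey);m[85:145,310:370]=grey[85:145,310:370]
e=cv2.erode(m,np.ones((3,3)));
e=cv2.morphologyEx(m,cv2.MORPH_OPEN,cv2.getStructuringElement(cv2.MORPH_ELLIPSE,(23,23)))
cs,_=cv2.findContours(e,0,1);q=max(cs,key=cv2.contourArea);(hx,hy),r=cv2.minEnclosingCircle(q);print("hub",hx,hy,r)
print(plane(s,(hx,hy),118), "expected r px",15*301/ (372-118))
dk=((hsv[...,2]<110)&(hsv[...,0]<15)&(hsv[...,1]>80)).astype(np.uint8);m=np.zeros_like(dk);m[165:230,295:350]=dk[165:230,295:350]
cs,_=cv2.findContours(m,0,1);q=max(cs,key=cv2.contourArea);print(cv2.boundingRect(q),cv2.minAreaRect(q))
c=c.copy();cv2.circle(c,(int((hx-270)*4),int((hy-80)*4)),int(r*4),(0,0,255),1)
cv2.drawContours(c,[((q-[270,80])*4)],-1,(0,255,0),1)
for P in((544,170,118),(599,137,169),(599,137,115)):
    u=proj(s,P);cv2.circle(c,(int((u[0]-270)*4),int((u[1]-80)*4)),3,(255,0,0),-1)
cv2.imwrite("pics/w1c.png",c)
E
```

```text
hub 338.0177307128906 116.22110748291016 18.596193313598633
[544.5 173.  118. ] expected r px 17.775590551181104
(304, 175, 33, 47) ((320.58538818359375, 198.73170471191406), (32.46687316894531, 45.27692794799805), 6.34019136428833)
```

View pics/w1c.png

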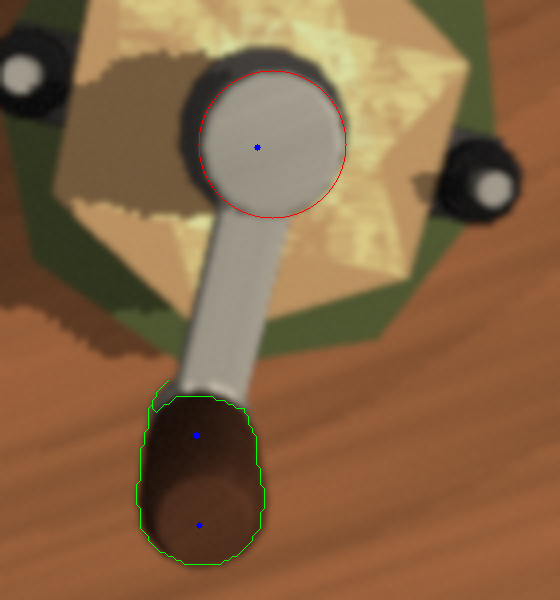

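```bash
python3 - <<'E'
from station import arm
from h import *
np.set_printoptions(precision=1,suppress=True)
s=arm.snapshot("wrist")
g=lambda x,y:(270+x/4-.375,80+y/4-.375)
H=plane(s,g(271,143.5),118);A=plane(s,g(253,211),114);B=plane(s,g(213,392),114)
print(H,A,B)
u=(B-H)[:2];u/=np.linalg.norm(u);K=H[:2]+65*u;print("K via arm",K, np.degrees(np.arctan2(u[1],u[0])))
print("K top",plane(s,g(208,515),169))
v=(A-B)
a=arm.snapshot("scene")
for P in (H,[*K,142]): print(proj(a,P))
b=arm.snapshot("side")
for P in (H,[*K,142]): print(proj(b,P))
M=R.from_rotvec(s["rvec"]).as_matrix();print(-M.T@s["tvec"])
st=arm.read_state();print(st["tool_pos"],st["t"]); print(R.from_rotvec(st["tcp_rot"]).as_matrix())
E
```

```text
[543.  174.2 118. ] [555.3 166.3 114. ] [589.7 145.  114. ]
K via arm [598.2 139.8] -31.94129824178206
K top [596.6 140.4 169. ]
[435.5 165.2]
[446.8 171.6]
[307.4 128.3]
[326.1 121.7]
[521.4 163.5 372.8]
[598.3 137.9 404.8] 2.55
[[ 0.9 -0.   0.3]
 [-0.3  0.   0.9]
 [-0.  -1.   0. ]]
```

Request:
apply_moves(
  series=[0,10,0,0,0,0,0,25,0,0,0,0,0,40,0,0,0,0,0,56,0,0,0,0,0,72,0,0,0,0,0,87,0,0,0,0,0,98,0,0,0,0,0,103,0,0,0,0],
)

```text
t: 3.22
tool_pos: [597.9, 137.0, 299.4]
tcp_rot: [-1.555, 0.274, -0.269]
contact_force: [-0.3, -0.1, 0.7]
grip_width: 1.002
```

Request:
apply_moves(
  series=[0,1,0,0,0,0,0,1,0,0,0,0,0,1,0,0,0,0,0,1,0,0,0,0,0,1,0,0,0,0,0,1,0,0,0,0,0,1,0,0,0,0,0,1,0,0,0,0],
)

```text
t: 3.88
tool_pos: [599.1, 136.5, 301.0]
tcp_rot: [-1.553, 0.272, -0.272]
contact_force: [0.5, 0.6, -0.3]
grip_width: 1.0
```

```bash
python3 - <<'E'
from station import arm
from h import *
for n in("wrist","scene"):
    s=arm.snapshot(n);cv2.imwrite(f"pics/{n}2.png",s["pixels"][:,:,::-1])
E
```

```text
(no output)
```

View pics/wrist2.png

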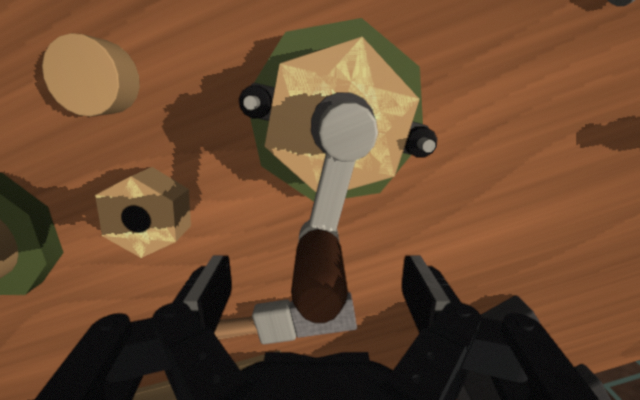

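The knob, at (320,275), lies centrally between the pads. Closing now, with a small centring shift.

Request:
apply_moves(
  series=[-1,0,1,0,0,0,-1.5,0,1.5,0,0,0,-1.5,0,1.5,0,0,0,-1.5,0,1.5,0,0,0,-1.5,0,1.5,0,0,0,-1.5,0,1.5,0,0,0,-1.5,0,1.5,0,0,0,-1.5,0,1.5,0,0,0],
  grip=1,
)

```text
t: 4.65
tool_pos: [598.1, 138.3, 300.9]
tcp_rot: [-1.554, 0.272, -0.272]
contact_force: [-1.3, -1.2, 2.6]
grip_width: 0.275
```

```bash
python3 - <<'E'
from station import arm
from h import *
np.set_printoptions(precision=2,suppress=True)
s=arm.snapshot("wrist");cv2.imwrite("pics/wrist3.png",s["pixels"][:,:,::-1])
st=arm.read_state();print({k:st[k] for k in("t","tool_pos","tcp_rot","contact_force","grip_width")})
E
```

```text
{'t': 4.7, 'tool_pos': array([598.15, 138.29, 300.84]), 'tcp_rot': array([-1.55,  0.27, -0.27]), 'contact_force': array([-1.05, -0.74,  2.05]), 'grip_width': 0.27667634912301775}
```

View pics/wrist3.png

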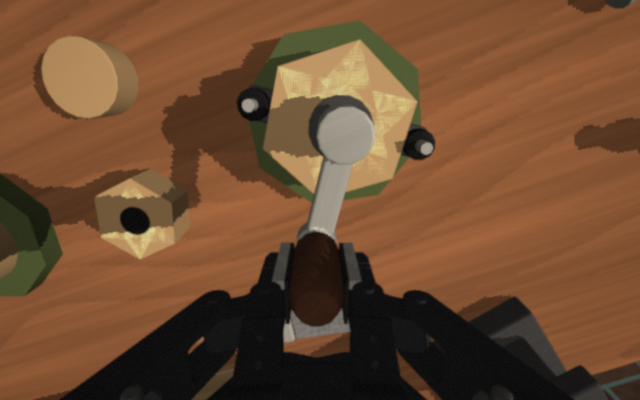

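```bash
cat > plan.py <<'E'
import numpy as np,sys
# args: Hx Hy Kx Ky Qx Qy Qz  th0 th1 n ; Q = accumulated commanded tool offset since grasp
M=np.array([[.94,.34],[-.34,.94]]) # rows: tool x,z ; cols unused
def q(th,H,K,Mf,r=65):
    H=np.array(H,float);K=np.array(K,float)
    p0=np.arctan2(*(K-H)[::-1]); a=p0-np.radians(th)
    P=H+r*np.array([np.cos(a),np.sin(a)])
    d=Mf.T@np.array([P[0]-K[0],P[1]-K[1],-10*th/360]); return d
E
python3 - <<'E'
from station import arm
from h import *
np.set_printoptions(precision=2,suppress=True)
s=arm.snapshot("wrist");im=s["pixels"]
hsv=cv2.cvtColor(im,cv2.COLOR_RGB2HSV)
grey=((hsv[...,1]<60)&(hsv[...,2]>100)).astype(np.uint8)
m=np.zeros_like(grey);m[90:170,305:385]=grey[90:170,305:385]
e=cv2.morphologyEx(m,cv2.MORPH_OPEN,cv2.getStructuringElement(cv2.MORPH_ELLIPSE,(35,35)))
cs,_=cv2.findContours(e,0,1);c=max(cs,key=cv2.contourArea);el=cv2.fitEllipse(c);print(el)
H=plane(s,el[0],118);print(H)
st=arm.read_state();K=st["tool_pos"][:2];print(np.linalg.norm(K-H[:2]),np.degrees(np.arctan2(*(K-H[:2])[::-1])))
Mx=R.from_rotvec(s["rvec"]).as_matrix();print("exp r",15*301/(-(Mx.T@s["tvec"])[2]-118))
print(R.from_rotvec(st["tcp_rot"]).as_matrix())
E
```

```text
((345.53900146484375, 134.9639129638672), (54.561927795410156, 58.58673095703125), 27.875951766967773)
[543.68 172.89 118.  ]
64.52498971258512 -32.42426015642859
exp r 29.90137207517435
[[ 0.94 -0.    0.34]
 [-0.34 -0.    0.94]
 [ 0.   -1.   -0.  ]]
```

```bash
python3 - <<'E'
from plan import *
from station import arm
from scipy.spatial.transform import Rotation as R
Mf=R.from_rotvec(arm.read_state()["tcp_rot"]).as_matrix()
H=(543.2,173.1);K=(598.1,138.3)
f=lambda t:q(t,H,K,Mf)
def seg(ths,Q):
    rows=[]
    for t in ths:
        r=np.round((f(t)-Q)*2)/2; rows+= [*r,0,0,0]
    print([float(x) if x%1 else int(x) for x in rows]); return Q+r
Q=np.zeros(3)
w=lambda a,b,n=8:list(a+(b-a)*np.arange(1,n+1)/n)
Q=seg([2,6,11,17,23,29,34.5,40],Q);Q=seg(w(40,85),Q);Q=seg(w(85,135),Q);Q=seg([142,149,156,163,169,174,178,180],Q);print(Q)
E
```

```text
[-0.5, 0, -2, 0, 0, 0, -2, 0, -6.5, 0, 0, 0, -4, 0.5, -12, 0, 0, 0, -7, 0.5, -18, 0, 0, 0, -10.5, 0.5, -23.5, 0, 0, 0, -15, 1, -29, 0, 0, 0, -19, 1, -33.5, 0, 0, 0, -24, 1, -37.5, 0, 0, 0]
[-5, 0.5, -3.5, 0, 0, 0, -10.5, 0.5, -6.5, 0, 0, 0, -16.5, 0.5, -9.5, 0, 0, 0, -22.5, 0.5, -11, 0, 0, 0, -29, 1, -12.5, 0, 0, 0, -35, 1, -13.5, 0, 0, 0, -41.5, 1, -13.5, 0, 0, 0, -48, 1.5, -13, 0, 0, 0]
[-7, 0, 1.5, 0, 0, 0, -13.5, 0, 3.5, 0, 0, 0, -20, 0.5, 6.5, 0, 0, 0, -26.5, 0.5, 9.5, 0, 0, 0, -32, 0.5, 14, 0, 0, 0, -37.5, 1, 18.5, 0, 0, 0, -42, 1, 24, 0, 0, 0, -46.5, 1.5, 29.5, 0, 0, 0]
[-3.5, 0, 7, 0, 0, 0, -6.5, 0, 14.5, 0, 0, 0, -8.5, 0.5, 22, 0, 0, 0, -10, 0.5, 30, 0, 0, 0, -10, 0.5, 37, 0, 0, 0, -9.5, 1, 42.5, 0, 0, 0, -9, 1, 47, 0, 0, 0, -8.5, 1, 49, 0, 0, 0]
[-127.    5.   28.]
```

Request:
apply_moves(
  series=[-0.5,0,-2,0,0,0,-2,0,-6.5,0,0,0,-4,0.5,-12,0,0,0,-7,0.5,-18,0,0,0,-10.5,0.5,-23.5,0,0,0,-15,1,-29,0,0,0,-19,1,-33.5,0,0,0,-24,1,-37.5,0,0,0],
)

```text
t: 5.42
tool_pos: [562.1, 111.2, 299.7]
tcp_rot: [-1.553, 0.272, -0.272]
contact_force: [2.1, 4.0, -0.0]
grip_width: 0.274
```

```bash
python3 - <<'E'
from station import arm
from h import *
np.set_printoptions(precision=2,suppress=True)
s=arm.snapshot("wrist");cv2.imwrite("pics/wrist4.png",s["pixels"][:,:,::-1])
st=arm.read_state();print({k:st[k] for k in("t","tool_pos","tcp_rot","contact_force","grip_width","joint_pos")})
E
```

```text
{'t': 5.4667, 'tool_pos': array([561.06, 110.9 , 299.59]), 'tcp_rot': array([-1.55,  0.27, -0.27]), 'contact_force': array([-1.35,  2.9 ,  4.33]), 'grip_width': 0.27401159974938893, 'joint_pos': array([-0.08,  0.46, -0.21,  1.84,  0.12,  0.85,  0.88])}
```

View pics/wrist4.png

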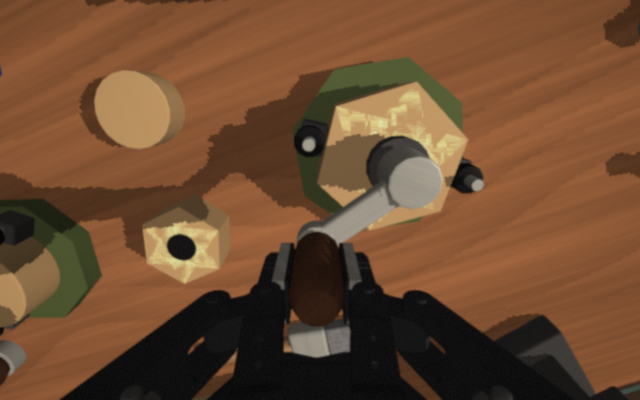

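The crank is following, with the hub now at (415,182). Forces are low, so I'll finish the half turn.

Request:
apply_moves(
  series=[-5,0.5,-3.5,0,0,0,-10.5,0.5,-6.5,0,0,0,-16.5,0.5,-9.5,0,0,0,-22.5,0.5,-11,0,0,0,-29,1,-12.5,0,0,0,-35,1,-13.5,0,0,0,-41.5,1,-13.5,0,0,0,-48,1.5,-13,0,0,0],
)

```text
t: 6.13
tool_pos: [513.1, 115.7, 298.4]
tcp_rot: [-1.553, 0.271, -0.273]
contact_force: [3.7, 3.8, 2.1]
grip_width: 0.272
```

Request:
apply_moves(
  series=[-7,0,1.5,0,0,0,-13.5,0,3.5,0,0,0,-20,0.5,6.5,0,0,0,-26.5,0.5,9.5,0,0,0,-32,0.5,14,0,0,0,-37.5,1,18.5,0,0,0,-42,1,24,0,0,0,-46.5,1.5,29.5,0,0,0],
)

```text
t: 6.8
tool_pos: [479.8, 158.5, 297.0]
tcp_rot: [-1.554, 0.272, -0.274]
contact_force: [4.3, -0.7, 2.7]
grip_width: 0.277
```

Request:
apply_moves(
  series=[-3.5,0,7,0,0,0,-6.5,0,14.5,0,0,0,-8.5,0.5,22,0,0,0,-10,0.5,30,0,0,0,-10,0.5,37,0,0,0,-9.5,1,42.5,0,0,0,-9,1,47,0,0,0,-8.5,1,49,0,0,0],
)

```text
t: 7.47
tool_pos: [488.3, 208.5, 295.7]
tcp_rot: [-1.554, 0.272, -0.271]
contact_force: [1.3, -3.0, 6.6]
grip_width: 0.275
```

Request:
apply_moves(
  series=[0,0,0,0,0,0,0,0,0,0,0,0,0,0,0,0,0,0,0,0,0,0,0,0,0,0,0,0,0,0,0,0,0,0,0,0,0,0,0,0,0,0,0,0,0,0,0,0],
)

```text
t: 8.13
tool_pos: [488.2, 208.2, 295.7]
tcp_rot: [-1.553, 0.272, -0.272]
contact_force: [3.9, -0.1, 3.7]
grip_width: 0.274
```

```bash
python3 - <<'E'
from station import arm
from h import *
np.set_printoptions(precision=2,suppress=True)
for n in("wrist","scene"):
    s=arm.snapshot(n);cv2.imwrite(f"pics/{n}5.png",s["pixels"][:,:,::-1])
cv2.imwrite("pics/s5c.png",cv2.resize(s["pixels"][110:230,350:510,::-1],None,fx=4,fy=4))
st=arm.read_state();print({k:st[k] for k in("t","tool_pos","tcp_rot","contact_force","grip_width","joint_pos")})
d=st["tool_pos"][:2]-[543.2,173.1];print(np.linalg.norm(d),-32.4-np.degrees(np.arctan2(d[1],d[0])))
from plan import *
Mf=R.from_rotvec(st["tcp_rot"]).as_matrix()
H=(543.2,173.1);K=(598.1,138.3)
f=lambda t:q(t,H,K,Mf)
def seg(ths,Q):
    rows=[]
    for t in ths:
        r=np.round((f(t)-Q)*2)/2; rows+= [*r,0,0,0]
    print([float(x) if x%1 else int(x) for x in rows]); return Q+r
Q=np.array([-127,5,28.])
w=lambda a,b,n=8:list(a+(b-a)*np.arange(1,n+1)/n)
print("back");Q=seg([178,174,169,163,156,149,142,135],Q);Q=seg([128,121,114,107,101,96,92,90],Q)
print("on");Q=seg([92,96,101,107,113,119,126,132],Q);Q=seg(w(132,180),Q);Q=seg(w(180,228),Q);Q=seg([234,241,247,253,259,264,268,270],Q);
print("back");Q=seg([268,264,259,253,246,239,232,225],Q);Q=seg([218,211,204,197,191,186,182,180],Q);print(Q)
E
```

```text
{'t': 8.2333, 'tool_pos': array([488.19, 208.17, 295.77]), 'tcp_rot': array([-1.55,  0.27, -0.27]), 'contact_force': array([ 2.65, -0.06,  4.94]), 'grip_width': 0.27530062399605654, 'joint_pos': array([-0.25,  0.41, -0.25,  1.95,  0.14,  0.8 ,  0.65])}
65.23687016425906 -179.8780593142817
back
[-0.5, 0, -2, 0, 0, 0, -1, 0, -6.5, 0, 0, 0, -1.5, -0.5, -12, 0, 0, 0, -1.5, -0.5, -19, 0, 0, 0, 0, -0.5, -27, 0, 0, 0, 2, -1, -34.5, 0, 0, 0, 5, -1, -42, 0, 0, 0, 8.5, -1.5, -49, 0, 0, 0]
[5, 0, -6.5, 0, 0, 0, 10.5, 0, -12, 0, 0, 0, 16.5, -0.5, -17, 0, 0, 0, 23, -0.5, -21.5, 0, 0, 0, 29, -0.5, -24.5, 0, 0, 0, 34.5, -1, -26.5, 0, 0, 0, 39, -1, -28, 0, 0, 0, 41, -1, -28.5, 0, 0, 0]
on
[-2, 0, 0.5, 0, 0, 0, -6.5, 0, 2, 0, 0, 0, -12, 0.5, 4, 0, 0, 0, -18, 0.5, 7, 0, 0, 0, -23.5, 0.5, 10.5, 0, 0, 0, -29, 1, 15, 0, 0, 0, -34.5, 1, 20.5, 0, 0, 0, -39, 1, 26, 0, 0, 0]
[-3.5, 0.5, 5.5, 0, 0, 0, -6.5, 0.5, 11.5, 0, 0, 0, -9, 0.5, 18, 0, 0, 0, -10.5, 1, 24.5, 0, 0, 0, -11.5, 1, 31.5, 0, 0, 0, -12, 1, 38, 0, 0, 0, -11.5, 1.5, 45, 0, 0, 0, -10.5, 1.5, 51.5, 0, 0, 0]
[2, 0, 6.5, 0, 0, 0, 4.5, 0.5, 13, 0, 0, 0, 7.5, 0.5, 19, 0, 0, 0, 11.5, 0.5, 25, 0, 0, 0, 15.5, 1, 30, 0, 0, 0, 20.5, 1, 35, 0, 0, 0, 26, 1, 39, 0, 0, 0, 31.5, 1.5, 42.5, 0, 0, 0]
[6, 0, 3, 0, 0, 0, 13.5, 0, 6, 0, 0, 0, 20, 0.5, 7.5, 0, 0, 0, 27, 0.5, 8.5, 0, 0, 0, 34, 0.5, 8.5, 0, 0, 0, 39.5, 1, 8, 0, 0, 0, 44, 1, 7.5, 0, 0, 0, 46, 1, 7, 0, 0, 0]
back
[-2, 0, 0.5, 0, 0, 0, -6.5, 0, 1, 0, 0, 0, -12, -0.5, 1.5, 0, 0, 0, -19, -0.5, 1.5, 0, 0, 0, -27, -0.5, 0.5, 0, 0, 0, -34.5, -1, -2, 0, 0, 0, -42, -1, -4.5, 0, 0, 0, -49, -1, -8.5, 0, 0, 0]
[-6.5, -0.5, -5, 0, 0, 0, -12, -0.5, -10, 0, 0, 0, -17, -1, -16, 0, 0, 0, -21.5, -1, -23, 0, 0, 0, -24.5, -1, -29, 0, 0, 0, -26.5, -1.5, -34.5, 0, 0, 0, -28, -1.5, -38.5, 0, 0, 0, -28.5, -1.5, -41, 0, 0, 0]
[-127.    5.   28.]
```

View pics/wrist5.png

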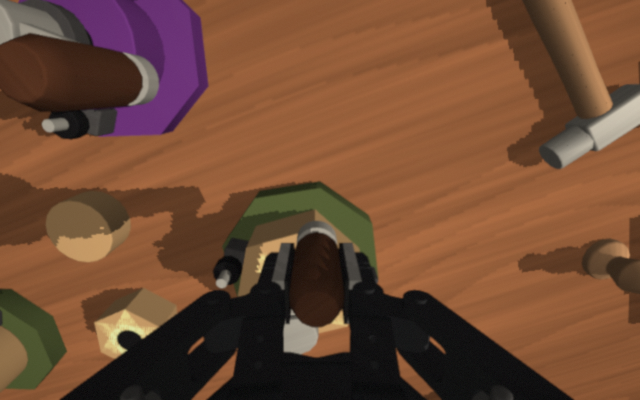

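View pics/s5c.png

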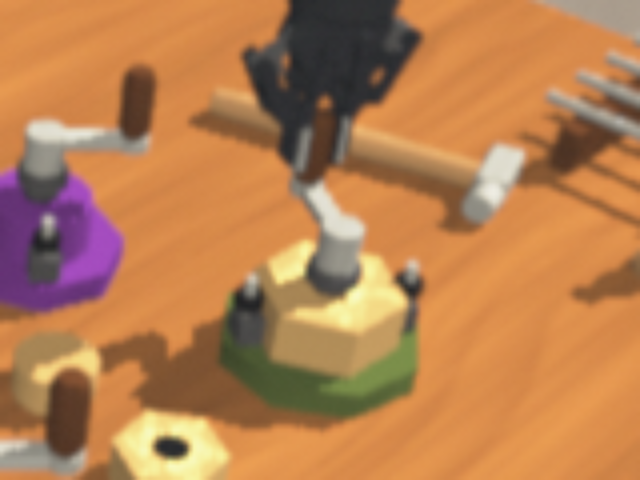

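The half turn is done: measured angle 180°, radius 65.2 mm, forces a few newtons. Both views show the crank opposite its start. Now the quarter turn back, a pause, then half a turn on.

Request:
apply_moves(
  series=[-0.5,0,-2,0,0,0,-1,0,-6.5,0,0,0,-1.5,-0.5,-12,0,0,0,-1.5,-0.5,-19,0,0,0,0,-0.5,-27,0,0,0,2,-1,-34.5,0,0,0,5,-1,-42,0,0,0,8.5,-1.5,-49,0,0,0],
)

```text
t: 8.9
tool_pos: [479.7, 158.5, 297.2]
tcp_rot: [-1.552, 0.271, -0.273]
contact_force: [8.8, 4.7, -5.7]
grip_width: 0.276
```

Request:
apply_moves(
  series=[5,0,-6.5,0,0,0,10.5,0,-12,0,0,0,16.5,-0.5,-17,0,0,0,23,-0.5,-21.5,0,0,0,29,-0.5,-24.5,0,0,0,34.5,-1,-26.5,0,0,0,39,-1,-28,0,0,0,41,-1,-28.5,0,0,0],
)

```text
t: 9.57
tool_pos: [508.0, 118.8, 298.2]
tcp_rot: [-1.552, 0.273, -0.271]
contact_force: [0.2, 5.8, 6.1]
grip_width: 0.275
```

Request:
apply_moves(
  series=[0,0,0,0,0,0,0,0,0,0,0,0,0,0,0,0,0,0,0,0,0,0,0,0,0,0,0,0,0,0,0,0,0,0,0,0,0,0,0,0,0,0,0,0,0,0,0,0],
)

```text
t: 10.23
tool_pos: [507.9, 118.8, 298.2]
tcp_rot: [-1.553, 0.272, -0.271]
contact_force: [2.9, 4.5, 3.3]
grip_width: 0.27
```

```bash
python3 - <<'E'
from station import arm
from h import *
np.set_printoptions(precision=2,suppress=True)
s=arm.snapshot("wrist");cv2.imwrite("pics/wrist6.png",s["pixels"][:,:,::-1])
st=arm.read_state();print({k:st[k] for k in("t","tool_pos","contact_force","grip_width")})
d=st["tool_pos"][:2]-[543.2,173.1];print(np.linalg.norm(d),-32.4-np.degrees(np.arctan2(d[1],d[0])))
E
```

```text
{'t': 10.2833, 'tool_pos': array([507.94, 118.79, 298.22]), 'contact_force': array([2.95, 3.72, 4.02]), 'grip_width': 0.27520779205401935}
64.75477338945697 90.59258825956704
```

View pics/wrist6.png

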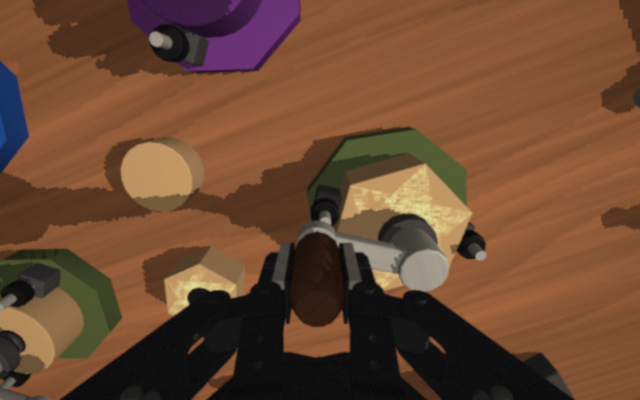

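The crank is at a quarter turn (90.6°) and still held, with the hub at (422,268). Now half a turn on.

Request:
apply_moves(
  series=[-2,0,0.5,0,0,0,-6.5,0,2,0,0,0,-12,0.5,4,0,0,0,-18,0.5,7,0,0,0,-23.5,0.5,10.5,0,0,0,-29,1,15,0,0,0,-34.5,1,20.5,0,0,0,-39,1,26,0,0,0],
)

```text
t: 10.95
tool_pos: [480.8, 155.0, 297.2]
tcp_rot: [-1.554, 0.272, -0.274]
contact_force: [6.3, 0.4, -1.5]
grip_width: 0.275
```

Request:
apply_moves(
  series=[-3.5,0.5,5.5,0,0,0,-6.5,0.5,11.5,0,0,0,-9,0.5,18,0,0,0,-10.5,1,24.5,0,0,0,-11.5,1,31.5,0,0,0,-12,1,38,0,0,0,-11.5,1.5,45,0,0,0,-10.5,1.5,51.5,0,0,0],
)

```text
t: 11.62
tool_pos: [487.8, 207.6, 295.7]
tcp_rot: [-1.556, 0.274, -0.271]
contact_force: [2.2, -3.2, 6.5]
grip_width: 0.272
```

Request:
apply_moves(
  series=[2,0,6.5,0,0,0,4.5,0.5,13,0,0,0,7.5,0.5,19,0,0,0,11.5,0.5,25,0,0,0,15.5,1,30,0,0,0,20.5,1,35,0,0,0,26,1,39,0,0,0,31.5,1.5,42.5,0,0,0],
)

```text
t: 12.28
tool_pos: [531.3, 237.8, 294.3]
tcp_rot: [-1.555, 0.274, -0.269]
contact_force: [-1.9, -0.5, 12.0]
grip_width: 0.277
```

Request:
apply_moves(
  series=[6,0,3,0,0,0,13.5,0,6,0,0,0,20,0.5,7.5,0,0,0,27,0.5,8.5,0,0,0,34,0.5,8.5,0,0,0,39.5,1,8,0,0,0,44,1,7.5,0,0,0,46,1,7,0,0,0],
)

```text
t: 12.95
tool_pos: [577.4, 229.2, 293.3]
tcp_rot: [-1.553, 0.273, -0.27]
contact_force: [-0.2, 2.8, 6.7]
grip_width: 0.278
```

Request:
apply_moves(
  series=[0,0,0,0,0,0,0,0,0,0,0,0,0,0,0,0,0,0,0,0,0,0,0,0,0,0,0,0,0,0,0,0,0,0,0,0,0,0,0,0,0,0,0,0,0,0,0,0],
)

```text
t: 13.62
tool_pos: [577.3, 229.1, 293.3]
tcp_rot: [-1.553, 0.272, -0.27]
contact_force: [1.9, 1.8, 4.4]
grip_width: 0.276
```

```bash
python3 - <<'E'
from station import arm
from h import *
np.set_printoptions(precision=2,suppress=True)
s=arm.snapshot("wrist");cv2.imwrite("pics/wrist7.png",s["pixels"][:,:,::-1])
st=arm.read_state();print({k:st[k] for k in("t","tool_pos","contact_force","grip_width")})
d=st["tool_pos"][:2]-[543.2,173.1];print(np.linalg.norm(d),-32.4-np.degrees(np.arctan2(d[1],d[0])))
E
```

```text
{'t': 13.6667, 'tool_pos': array([577.33, 229.16, 293.36]), 'contact_force': array([1.42, 1.89, 5.27]), 'grip_width': 0.27598591301924164}
65.63790766109912 -91.06540596014509
```

View pics/wrist7.png

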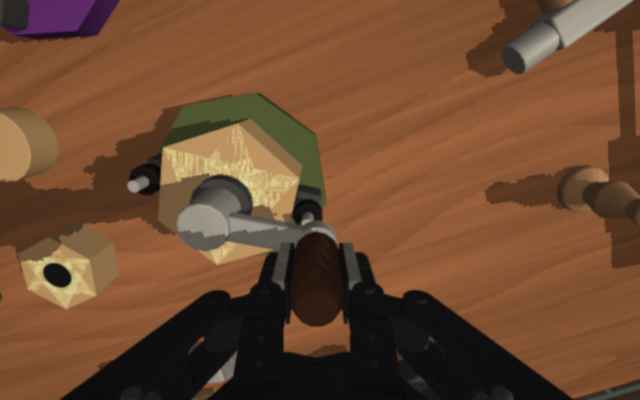

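The crank is at three quarters (about 269°). Next a quarter back and a pause.

Request:
apply_moves(
  series=[-2,0,0.5,0,0,0,-6.5,0,1,0,0,0,-12,-0.5,1.5,0,0,0,-19,-0.5,1.5,0,0,0,-27,-0.5,0.5,0,0,0,-34.5,-1,-2,0,0,0,-42,-1,-4.5,0,0,0,-49,-1,-8.5,0,0,0],
)

```text
t: 14.33
tool_pos: [528.1, 237.1, 294.5]
tcp_rot: [-1.554, 0.272, -0.272]
contact_force: [2.7, 0.5, 7.3]
grip_width: 0.274
```

Request:
apply_moves(
  series=[-6.5,-0.5,-5,0,0,0,-12,-0.5,-10,0,0,0,-17,-1,-16,0,0,0,-21.5,-1,-23,0,0,0,-24.5,-1,-29,0,0,0,-26.5,-1.5,-34.5,0,0,0,-28,-1.5,-38.5,0,0,0,-28.5,-1.5,-41,0,0,0],
)

```text
t: 15.0
tool_pos: [487.7, 207.4, 295.8]
tcp_rot: [-1.554, 0.272, -0.272]
contact_force: [1.8, 1.4, 5.4]
grip_width: 0.278
```

Request:
apply_moves(
  series=[0,0,0,0,0,0,0,0,0,0,0,0,0,0,0,0,0,0,0,0,0,0,0,0,0,0,0,0,0,0,0,0,0,0,0,0,0,0,0,0,0,0,0,0,0,0,0,0],
)

```text
t: 15.67
tool_pos: [487.8, 207.4, 295.7]
tcp_rot: [-1.555, 0.273, -0.272]
contact_force: [0.9, -0.7, 7.8]
grip_width: 0.278
```

```bash
python3 - <<'E'
from station import arm
from h import *
np.set_printoptions(precision=2,suppress=True)
st=arm.read_state();print({k:st[k] for k in("t","tool_pos","contact_force","grip_width")})
d=st["tool_pos"][:2]-[543.2,173.1];print(np.linalg.norm(d),-32.4-np.degrees(np.arctan2(d[1],d[0])))
from plan import *
Mf=R.from_rotvec(st["tcp_rot"]).as_matrix()
H=(543.2,173.1);K=(598.1,138.3)
f=lambda t:q(t,H,K,Mf)
def seg(ths,Q):
    rows=[]
    for t in ths:
        r=np.round((f(t)-Q)*2)/2; rows+= [*r,0,0,0]
    print([float(x) if x%1 else int(x) for x in rows]); return Q+r
Q=np.array([-127,5,28.])
w=lambda a,b,n=8:list(a+(b-a)*np.arange(1,n+1)/n)
Q=seg([182,186,191,197,203,209,216,222],Q);Q=seg(w(222,270),Q);Q=seg(w(270,318),Q);Q=seg([324,330,336,342,347,352,356,359],Q);Q=seg([360,361,362,362.5,363,363,363,363],Q);print(Q)
E
```

```text
{'t': 15.6667, 'tool_pos': array([487.81, 207.44, 295.74]), 'contact_force': array([ 0.87, -0.73,  7.84]), 'grip_width': 0.2776800066663906}
65.17202115425324 -180.6078969403977
[0.5, 0, 2.5, 0, 0, 0, 2, 0, 6.5, 0, 0, 0, 4, 0.5, 12, 0, 0, 0, 7, 0.5, 18, 0, 0, 0, 10.5, 0.5, 24, 0, 0, 0, 15, 1, 29, 0, 0, 0, 20.5, 1, 34.5, 0, 0, 0, 26, 1, 39, 0, 0, 0]
[5.5, 0.5, 3.5, 0, 0, 0, 11.5, 0.5, 6.5, 0, 0, 0, 18, 0.5, 9, 0, 0, 0, 24.5, 1, 10.5, 0, 0, 0, 31.5, 1, 12, 0, 0, 0, 38, 1, 12, 0, 0, 0, 45, 1.5, 11.5, 0, 0, 0, 51.5, 1.5, 10.5, 0, 0, 0]
[6.5, 0, -2, 0, 0, 0, 13, 0.5, -4.5, 0, 0, 0, 19, 0.5, -7.5, 0, 0, 0, 24.5, 0.5, -11, 0, 0, 0, 30, 1, -15.5, 0, 0, 0, 34.5, 1, -20.5, 0, 0, 0, 39, 1, -25.5, 0, 0, 0, 42.5, 1.5, -31.5, 0, 0, 0]
[3, 0, -6, 0, 0, 0, 5.5, 0, -12.5, 0, 0, 0, 7, 0.5, -19, 0, 0, 0, 8, 0.5, -25.5, 0, 0, 0, 8.5, 0.5, -31.5, 0, 0, 0, 8.5, 1, -37, 0, 0, 0, 8, 1, -41.5, 0, 0, 0, 7, 1, -45, 0, 0, 0]
[0, 0, -1, 0, 0, 0, 0, 0, -2, 0, 0, 0, -0.5, 0, -3, 0, 0, 0, -0.5, 0, -3.5, 0, 0, 0, -1, 0, -4.5, 0, 0, 0, -1, 0, -4.5, 0, 0, 0, -1, 0, -4.5, 0, 0, 0, -1, 0, -4.5, 0, 0, 0]
[-1.  10.  -3.5]
```

The crank is at 180.6° turned the other way round the circle, which is half a turn. Now the last half turn.

Request:
apply_moves(
  series=[0.5,0,2.5,0,0,0,2,0,6.5,0,0,0,4,0.5,12,0,0,0,7,0.5,18,0,0,0,10.5,0.5,24,0,0,0,15,1,29,0,0,0,20.5,1,34.5,0,0,0,26,1,39,0,0,0],
)

```text
t: 16.33
tool_pos: [524.9, 236.1, 294.6]
tcp_rot: [-1.555, 0.274, -0.269]
contact_force: [-1.5, -0.0, 8.7]
grip_width: 0.274
```

Request:
apply_moves(
  series=[5.5,0.5,3.5,0,0,0,11.5,0.5,6.5,0,0,0,18,0.5,9,0,0,0,24.5,1,10.5,0,0,0,31.5,1,12,0,0,0,38,1,12,0,0,0,45,1.5,11.5,0,0,0,51.5,1.5,10.5,0,0,0],
)

```text
t: 17.0
tool_pos: [577.1, 229.4, 293.3]
tcp_rot: [-1.553, 0.273, -0.269]
contact_force: [-0.5, 2.6, 7.2]
grip_width: 0.281
```

Request:
apply_moves(
  series=[6.5,0,-2,0,0,0,13,0.5,-4.5,0,0,0,19,0.5,-7.5,0,0,0,24.5,0.5,-11,0,0,0,30,1,-15.5,0,0,0,34.5,1,-20.5,0,0,0,39,1,-25.5,0,0,0,42.5,1.5,-31.5,0,0,0],
)

```text
t: 17.67
tool_pos: [607.4, 184.7, 292.0]
tcp_rot: [-1.552, 0.271, -0.272]
contact_force: [2.3, 2.5, 6.9]
grip_width: 0.275
```

Request:
apply_moves(
  series=[3,0,-6,0,0,0,5.5,0,-12.5,0,0,0,7,0.5,-19,0,0,0,8,0.5,-25.5,0,0,0,8.5,0.5,-31.5,0,0,0,8.5,1,-37,0,0,0,8,1,-41.5,0,0,0,7,1,-45,0,0,0],
)

```text
t: 18.33
tool_pos: [598.1, 138.3, 290.8]
tcp_rot: [-1.554, 0.273, -0.272]
contact_force: [2.7, 1.0, 5.8]
grip_width: 0.274
```

Request:
apply_moves(
  series=[0,0,-1,0,0,0,0,0,-1.5,0,0,0,0,0,-2,0,0,0,0,0,-2.5,0,0,0,0,0,-2.5,0,0,0,0,0,-2.5,0,0,0,0,0,-2.5,0,0,0,0,0,-2.5,0,0,0],
)

```text
t: 19.0
tool_pos: [597.1, 136.6, 290.7]
tcp_rot: [-1.554, 0.273, -0.271]
contact_force: [1.9, 0.9, 6.0]
grip_width: 0.271
```

```bash
python3 - <<'E'
from station import arm
from h import *
np.set_printoptions(precision=2,suppress=True)
st=arm.read_state();print({k:st[k] for k in("t","tool_pos","contact_force","grip_width")})
d=st["tool_pos"][:2]-[543.2,173.1];print(np.linalg.norm(d),-32.4-np.degrees(np.arctan2(d[1],d[0])))
E
```

```text
{'t': 19.0, 'tool_pos': array([597.15, 136.56, 290.7 ]), 'contact_force': array([1.89, 0.89, 5.99]), 'grip_width': 0.27098751711301766}
65.15580055308676 1.7107786290545732
```

There's no stop force yet, so I'll push further in small steps.

Request:
apply_moves(
  series=[0,0,-0.5,0,0,0,0,0,-1,0,0,0,0,0,-1.5,0,0,0,0,0,-2,0,0,0,-0.5,0,-2.5,0,0,0,-0.5,0,-3,0,0,0,-0.5,0,-3,0,0,0,-0.5,0,-3,0,0,0],
)

```text
t: 19.67
tool_pos: [596.4, 135.8, 290.8]
tcp_rot: [-1.551, 0.27, -0.272]
contact_force: [4.6, 6.2, 3.2]
grip_width: 0.275
```

```bash
python3 - <<'E'
from station import arm
from h import *
np.set_printoptions(precision=2,suppress=True)
s=arm.snapshot("wrist");cv2.imwrite("pics/wrist8.png",s["pixels"][:,:,::-1])
st=arm.read_state();print({k:st[k] for k in("t","tool_pos","contact_force","grip_width")})
d=st["tool_pos"][:2]-[543.2,173.1];print(np.linalg.norm(d),-32.4-np.degrees(np.arctan2(d[1],d[0])))
E
```

```text
{'t': 19.7167, 'tool_pos': array([596.39, 135.77, 290.8 ]), 'contact_force': array([5.24, 6.19, 2.28]), 'grip_width': 0.2781655026556011}
64.98228414315169 2.6629342544717645
```

View pics/wrist8.png

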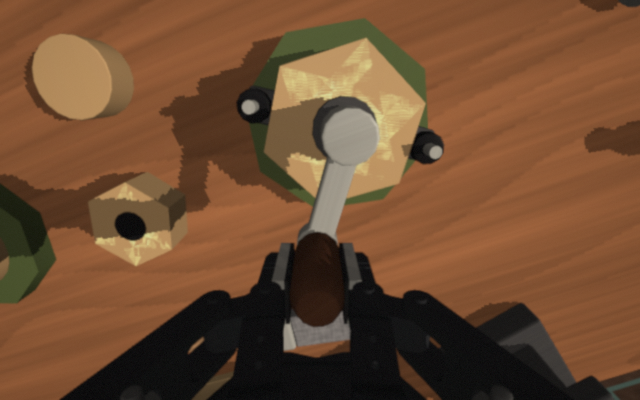

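Request:
apply_moves(
  series=[0,0,-0.5,0,0,0,0,0,-1,0,0,0,0,0,-1.5,0,0,0,0,0,-2,0,0,0,0,0,-2.5,0,0,0,0,0,-3,0,0,0,0,0,-3,0,0,0,0,0,-3,0,0,0],
)

```text
t: 20.38
tool_pos: [595.8, 135.1, 290.9]
tcp_rot: [-1.548, 0.267, -0.272]
contact_force: [8.5, 10.4, -1.7]
grip_width: 0.273
```

The force rises while the knob stands still, so the stop is reached. I'll ease off part of the push, then open.

Request:
apply_moves(
  series=[0,0,1,0,0,0,0,0,2,0,0,0,0,0,3,0,0,0,0,0,3,0,0,0,0,0,3,0,0,0,0,0,3,0,0,0,0,0,3,0,0,0,0,0,3,0,0,0],
)

```text
t: 21.05
tool_pos: [596.4, 135.8, 290.8]
tcp_rot: [-1.551, 0.27, -0.272]
contact_force: [5.7, 6.2, 2.1]
grip_width: 0.275
```

Request:
apply_moves(
  series=[0,0,0,0,0,0,0,0,0,0,0,0,0,0,0,0,0,0,0,0,0,0,0,0,0,0,0,0,0,0,0,0,0,0,0,0,0,0,0,0,0,0,0,0,0,0,0,0],
  grip=0,
)

```text
t: 21.72
tool_pos: [596.1, 134.3, 290.6]
tcp_rot: [-1.554, 0.272, -0.272]
contact_force: [0.1, 0.0, -0.6]
grip_width: 1.004
```

Request:
apply_moves(
  series=[0,-3,0,0,0,0,0,-10,0,0,0,0,0,-22,0,0,0,0,0,-38,0,0,0,0,0,-56,0,0,0,0,0,-76,0,0,0,0,0,-95,0,0,0,0,0,-114,0,0,0,0],
)

```text
t: 22.38
tool_pos: [596.1, 134.5, 407.2]
tcp_rot: [-1.553, 0.271, -0.273]
contact_force: [0.3, 0.3, 0.4]
grip_width: 1.0
```

Request:
apply_moves(
  series=[0,0,0,0,0,0,0,0,0,0,0,0,0,0,0,0,0,0,0,0,0,0,0,0,0,0,0,0,0,0,0,0,0,0,0,0,0,0,0,0,0,0,0,0,0,0,0,0],
)

```text
t: 23.05
tool_pos: [596.1, 134.4, 404.2]
tcp_rot: [-1.554, 0.273, -0.271]
contact_force: [0.8, -0.5, -0.2]
grip_width: 0.999
```

```bash
python3 - <<'E'
from station import arm
from h import *
np.set_printoptions(precision=2,suppress=True)
for n in ("side","scene","wrist"):
    s=arm.snapshot(n);cv2.imwrite(f"pics/{n}9.png",s["pixels"][:,:,::-1])
st=arm.read_state();print({k:st[k] for k in("t","tool_pos","contact_force","grip_width")})
for P in((543.2,173.1,108),(597,137,159)): print(proj(s,P))
a=cv2.imread("pics/scene9.png");b=cv2.imread("pics/side9.png");a0=cv2.imread("pics/scene0.png");b0=cv2.imread("pics/side0.png");w=cv2.imread("pics/wrist9.png")
def c(im,x,y,r=38): return cv2.resize(im[y-r:y+r,x-r:x+r],(260,260),interpolation=cv2.INTER_CUBIC)
cv2.imwrite("pics/crop9.png",np.vstack([np.hstack([c(a0,432,185),c(a,432,185),c(w,330,150,70)]),np.hstack([c(b0,312,142),c(b,312,142),c(a,345,238)])]))
E
```

```text
{'t': 23.2, 'tool_pos': array([596.15, 134.4 , 404.52]), 'contact_force': array([-0.03,  0.8 , -0.28]), 'grip_width': 0.9968453723676116}
[338.4  117.92]
[320.55 208.23]
```

View pics/crop9.png

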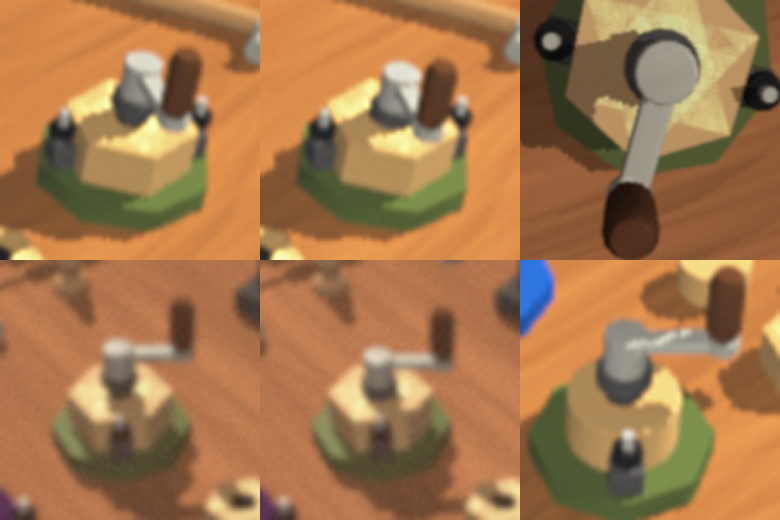

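View pics/wrist9.png

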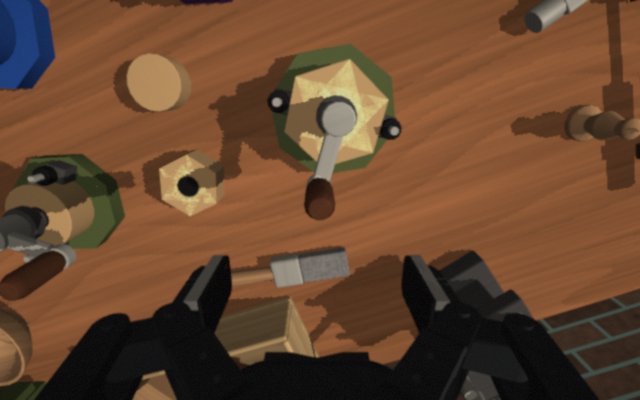

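After release the hub and crank sit visibly lower than at the start and point in the starting direction. The boss tap (scene (345,238)) has not moved, and the gripper is clear. Handing in.

```bash
python3 - <<'E'
from station import arm
print(arm.hand_in())
E
```

```text
the job is handed in; nothing more can be done
None
```

The tap in the six-sided nut is run fully down and the crank is released; I handed the job in at about 23 s of the 54 s. I gripped its knob from above and led it half a turn clockwise, a quarter back, half on, a quarter back and a last half. I held still for about 0.7 s at each reversal.

**Angles:** the tool position put the turning points at about 180°, 90°, 269° and 180°. The knob stayed within 0.7 mm of its 65 mm circle.

**Stop:** it came 2–3° later than I had planned, so I pushed on gently. The side force rose from about 2 N to about 13 N while the knob moved less than 1 mm per 3 mm commanded. I took that as the stop collar on the nut, but did not see the contact directly.

**After release:** the pictures show the hub sitting lower, consistent with the 10 mm feed, and the crank back in its starting direction. The boss tap looks unmoved, and the gripper was open and clear with no contact force.

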